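# Fetch the box from behind the canister

## Task

The orange box is under the little riser shelf, shut in behind a canister that stands on a green pad. Set that canister aside, take the orange box out and put it down flat in the middle of the blue mat, then put the canister back upright on the middle of its own pad. Keep the box and the canisters from tipping over, don't drop the box, and leave the grey box and the other canister where they are.

Things in the scene. Friction and masses are not known exactly. Their poses are not given: they have to be found in the camera images.
- riser: fixed low wooden shelf, top of 4 slats with 20 mm gaps, 338 wide (y) x 160 deep (x) x 80 high. Origin: middle of its front edge, on the counter; x points into it, away from the robot, y left, z up. Three upright panels make two bays, 68 mm high, 151 wide, centred at y = +80 and -80 mm. One holds the orange box, the other the grey: bodies 3 to 11 mm inside the front edge, handles sticking out
- left_pad (a point): centre of the left green round pad (90 mm in diameter, flat, 1 mm) fixed on the counter, at (-90, +80, 0) mm in the riser's frame; home of the white canister. Axes as the riser's
- right_pad (a point): centre of the right green round pad, same size, at (-90, -80, 0) mm in the riser's frame; home of the dark canister
- white_canister_center (a point): centre (60 mm above its foot) of the white, light-wood-lidded canister: upright closed cylinder 60 mm in diameter, 120 mm high, z up, about 0.2 to 0.45 kg; at the start it stands on the left green pad, in front of the box of that bay
- dark_canister_center (a point): centre (60 mm above its foot) of the dark grey, dark-wood-lidded canister: upright closed cylinder 60 mm in diameter, 120 mm high, z up, about 0.2 to 0.45 kg; at the start it stands on the right green pad, in front of the box of that bay
- orange_box_center (a point): centre (28 mm above its underside) of the orange box: slim lidded storage box of orange plastic, 110 long (x) x 60 wide (y) x 56 high, with a handle on its front (-x) end; about 0.15 to 0.45 kg, lid fixed shut
- orange_box_handle (a point): middle of the orange box's handle, 83 mm in front of (-x) and 10 mm above the box's centre: an upright fin reaching 45 mm out of the box's front end, 14 mm thick (y), 34 mm high (21 to 55 mm above the counter). Pinch it across y from above; the box slides on the counter (under 5 N). Its tip starts about 20 mm from the canister
- grey_box_center (a point): centre of the grey box, the same shape in grey; stays where it is
- mat: fixed square blue mat, 200 x 200 mm, 1 mm thick, at the left or the right, nearer than the riser; origin at its centre on the counter. A low steel drip tray (180 x 180 x 18 mm, not listed) lies at about the mirrored place. The counter between them, in front of the canisters, is clear: a canister can stand there, say 100 mm nearer the robot than the other canister
There are look-alikes about, which are no part of the job. Leave any purple, turquoise or yellow look-alike of the part that bears white_canister_center alone.

How it is judged (in metres and radians):
On the way, in this order (a step that is already met when the one before it is completed fails the run):
1. the canister in front of the orange box has been set aside, off its pad (over 70 mm from the pad's centre), with the box still under the shelf (x of orange_box_center in the frame of riser above 0.03 m and ((y of orange_box_center in the frame of riser above 0 m and horizontal distance between white_canister_center and left_pad above 0.07 m) or (y of orange_box_center in the frame of riser below 0 m and horizontal distance between dark_canister_center and right_pad above 0.07 m))), for 0.2 s.
2. the orange box lies on the middle of the blue mat (horizontal distance between orange_box_center and mat below 0.05 m and height (world z) of orange_box_center below 0.036 m and angle between orange_box_center's own z axis and vertical below 0.1 rad), for 0.2 s.
At the end, for the whole second after the job is handed in: The orange box lies flat and at rest on the blue mat, its centre within 50 mm of the mat's centre; the white canister stands upright on the left pad and the dark one on the right pad, each within 25 mm of the pad's centre and at rest; the grey box is within 30 mm of where it started (all of step 2 and linear speed of each of orange_box, white_canister, dark_canister below 0.02 m/s and horizontal distance between white_canister_center and left_pad below 0.025 m and height (world z) of each of white_canister_center, dark_canister_center below 0.068 m and angle between each of white_canister_center, dark_canister_center's own z axis and vertical below 0.1 rad and horizontal distance between dark_canister_center and right_pad below 0.025 m and distance of grey_box_center from where it was at the start of the episode below 0.03 m); the robot touches nothing.
It fails at once if a canister tipped over (over 0.6 rad) (angle between any of white_canister_center, dark_canister_center's own z axis and vertical above 0.6 rad).
It fails at once if the orange box tipped over (over 0.8 rad) (angle between orange_box_center's own z axis and vertical above 0.8 rad).
It fails at once if the orange box dropped: falling free more than 30 mm above the counter (height (world z) of orange_box_center above 0.06 m and contact force between orange_box and anything else below 0.01 N and linear speed of orange_box above 0.15 m/s).
It fails at once if the grey box pushed or pulled more than 30 mm (distance of grey_box_center from where it was at the start of the episode above 0.03 m).
It fails at once if the other canister disturbed: both canisters more than 30 mm from where they started (distance of each of white_canister_center, dark_canister_center from where it was at the start of the episode above 0.03 m).
It also fails if it takes over 72 s, if anything falls off the work surface, if the arm or the gripper's body presses on something with over 40 N, if the wrist force passes 120 N, or if a joint passes its speed limit or range.

## Robot

A 6-joint arm with a two-finger parallel gripper is mounted at the origin on the work surface. World frame = base frame: x ahead of the robot, y to its left, z up, the work surface at z = 0. Lengths are in mm, angles in rad, forces in N, time in s.
With the tool pointing down it reaches from about 350 to 850 mm from the base axis. Payload 8.1 kg.
Tool frame: the origin (TCP) lies at the centre of the arm's flange, where the gripper is bolted on; the fingertips stand 173 mm ahead of it and the grasp point (between the pads) lies 155 mm ahead of it; z points along the fingers, x is the direction in which the jaws open and shut, and the axes are right-handed (so a half turn about z gives the same grasp; the last joint's range is limited). The gripper opens to 85 mm and grips with 20 to 120 N. Pads are 22 mm wide; open, the fingers measure 114 mm over their backs; the gripper's body (76 mm by 85 mm) begins 54 mm behind the grasp point. The pads swing forward as they close: fully open they stand 13 mm farther back than shut.
Start: joints at [-1.206, 0.13, 1.488, -0, 1.523, -0.085], TCP at [260.891, -540.317, 404.692] pointing down, gripper open.
Joint ranges: [-2.96, 2.96], [-0.89, 2.26], [0.02, 2.5], [-1.34, 4.48], [0, 2.73], [-2.66, 2.66]. Speed limits (rad/s): [2.39, 2.39, 2.79, 3.14, 3.14, 3.14].

## Interface

Orientations are given as a unit quaternion [w, x, y, z].
In Python, from station import * gives the robot as it stands. The module is installed in compiled form; this text tells all that it offers.
- The arm moves only by the shell command python3 -m handwheel 'ROWS' [FORCE]. ROWS is JSON, a list of rows, each a list of 7 numbers: the shift along the tool's x, y, z scaled (see below), then the turn, a rotation vector about the tool's x, y, z scaled (see below), then the closure, from 0 (fully open) to 1 (shut). In form: [[dx, dy, dz, wx, wy, wz, fingers], ...]. A call has 1 to 10 rows; each row is the pose to reach, as a shift and turn from the pose commanded when the call began, along the tool's axes at that moment, turning the shorter way round; what a row does not reach only later rows make up. The controller multiplies each number of a shift by 250 mm and each number of a turn by 360 degrees. A row lasts 1/12 s, in which the tool goes at most 41.7 mm and 7.16 degrees, less where a joint would pass 70% of its speed; a pose out of reach is approached as far as the arm can. A call with a number of a shift or a turn outside -1 to 1 is refused whole. A call with a gripper value outside its range is refused whole. The fingers move at their own pace and stop on an object; FORCE is the grip in N (left out, the last holds). Time passes only in rows, so rows that repeat a pose let the fingers close. It gives the time, the measured TCP pose, the force and the opening at its end, in the units of the state.
- state(): the state, without advancing time (a new reading comes with each control period).
- read_camera(name): name is "scene" or "top" or "wrist"; returns a dict with "color" (480x640x3 uint8, red, green, blue), "range_z" (480x640 float32, mm along the optical axis (not along the pixel's ray), 0 where there is no reading), "fx", "fy", "cx", "cy" (pixels), "distortion" ([k1, k2, p1, p2, k3] as OpenCV has them; the pictures are not rectified), "extrinsics" (4x4, takes a point from camera to world coordinates). Camera axes: x right, y up, looking along -z (the intrinsics and any distortion apply to the point x, -y, -z); pixel columns grow to the right and rows downward; lengths in mm; the calibration is good to about 2 mm. A picture is of the moment at which its call begins.
- close_job(): hands the job in, once; it reports no verdict.
Trained networks look in a picture, given as the dict that the camera call returned (one of the last four; its "shot" number tells which), for a name from the list of things; names that differ only in an ending like _2 or _b are one class to them, and where a whole thing is asked for, a point or a joint stands for the part that bears it (a point fixed in the world has none). Each returns a list of dicts, best first, with "score" (0 to 1); they miss things now and then, are a little off and sometimes report something else, mostly with a low value. They report only what shows in the picture. A call takes as long as a camera call. They do not tell look-alikes from the thing itself.
- spot_in(picture, label): "rect" ([left, top, right, bottom] in pixels, round what is visible of it).
The state is a dict: "time_s": time; "joint_positions": joint angles; "qd": joint speeds; "joint_torque": joint torques, N m; "ee_pos": TCP position; "tool_rot": TCP orientation; "wrist_force": force on the tool from outside, world axes, zero at the start; "torque": the same for the moment, N m; "width": finger opening in mm.
Only numpy, scipy, OpenCV 4.12 (cv2) and the standard library are available. Lean on these libraries where they do the work, as an engineer would, in place of code of your own. Each camera call takes 0.05 s, during which the arm holds its last target.

## Working session

There is one attempt and no reset: what is moved stays moved. The work goes in short steps, Python scripts to look and compute and a shell command to move; the robot and the scene stay as the last step left them, time stands still between calls to the robot, and variables do not carry over. Pictures are saved under pics/ and viewed, and the job is handed in when it is done.

```bash
mkdir -p pics
cat > h.py <<'E'
from station import *
import numpy as np, cv2
def save(p,n): cv2.imwrite('pics/'+n+'.png', cv2.cvtColor(p['color'],cv2.COLOR_RGB2BGR))
def world(p,us,vs,zs=None):
    us=np.atleast_1d(us).astype(float);vs=np.atleast_1d(vs).astype(float)
    K=np.array([[p['fx'],0,p['cx']],[0,p['fy'],p['cy']],[0,0,1]])
    n=cv2.undistortPoints(np.stack([us,vs],1)[:,None],K,np.array(p['distortion'],float))[:,0]
    T=np.array(p['extrinsics']); d=np.stack([n[:,0],-n[:,1],-np.ones(len(n))],1)
    dw=d@T[:3,:3].T
    if zs is None: s=p['range_z'][vs.astype(int),us.astype(int)][:,None]
    else: s=((zs-T[2,3])/dw[:,2])[:,None]
    return T[:3,3]+dw*s
E
python3 - <<'E'
from h import *
s=state(); print(s)
for n in ['scene','top','wrist']:
    p=read_camera(n); save(p,n+'1'); print(n,p['fx'],p['distortion'],np.round(p['extrinsics'],3).tolist())
    for l in ['riser','mat','white_canister_center','dark_canister_center','orange_box_center','grey_box_center']:
        print(l,[(np.round(d['rect']).tolist(),round(d['score'],2)) for d in spot_in(p,l)])
E
```

```text
{'time_s': 0.0, 'joint_positions': array([-1.20638204e+00,  1.31165033e-01,  1.48929719e+00, -1.39393734e-05,
        1.52300814e+00, -8.53677421e-02]), 'qd': array([-1.54036689e-03, -1.13126263e-03, -7.60560894e-05, -1.74021073e-03,
       -9.00381604e-04,  5.28899509e-04]), 'joint_torque': array([ 1.99239339e-04, -5.69413161e+01, -5.00541186e+01, -2.20318775e-04,
        1.47904514e-02,  6.61820695e-05]), 'ee_pos': array([ 260.81210457, -540.08641297,  403.63199135]), 'tool_rot': array([-5.59535389e-04,  8.46985419e-01, -5.31615292e-01, -7.53935117e-04]), 'wrist_force': array([ 0.0057829 , -0.32461973,  0.63053933]), 'torque': array([-0.05508956,  0.03674909,  0.03960169]), 'width': 85.48947675188803}
scene 609.3117724491487 [-0.15076922  0.          0.          0.          0.        ] [[0.236, -0.827, 0.511, 1213.566], [0.972, 0.196, -0.132, -158.407], [0.009, 0.528, 0.849, 1164.214], [0.0, 0.0, 0.0, 1.0]]
riser [([250.0, 248.0, 436.0, 384.0], 0.96)]
mat [([384.0, 179.0, 489.0, 261.0], 0.94)]
white_canister_center [([280.0, 152.0, 309.0, 202.0], 0.98), ([355.0, 126.0, 381.0, 180.0
[... 612 characters left out ...]
 0.65)]
white_canister_center [([268.0, 218.0, 302.0, 254.0], 0.91), ([312.0, 323.0, 344.0, 357.0], 0.88), ([363.0, 334.0, 399.0, 371.0], 0.76), ([214.0, 340.0, 255.0, 374.0], 0.66)]
dark_canister_center [([351.0, 221.0, 383.0, 257.0], 0.7)]
orange_box_center [([272.0, 147.0, 303.0, 216.0], 0.88), ([241.0, 116.0, 411.0, 262.0], 0.58)]
grey_box_center [([349.0, 150.0, 377.0, 223.0], 0.76)]
wrist 334.699232991027 [-0.01089626  0.          0.          0.          0.        ] [[0.436, 0.853, 0.286, 334.443], [-0.9, 0.413, 0.138, -504.293], [-0.0, -0.318, 0.948, 373.425], [0.0, 0.0, 0.0, 1.0]]
riser []
mat []
white_canister_center []
dark_canister_center []
orange_box_center []
grey_box_center []
```

View pics/scene1.png

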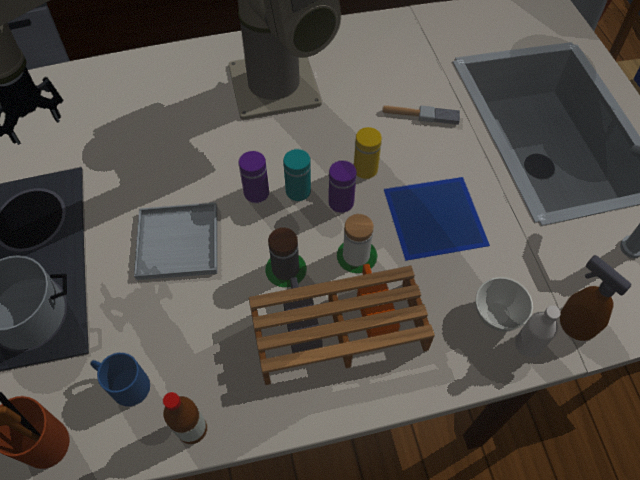

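View pics/top1.png

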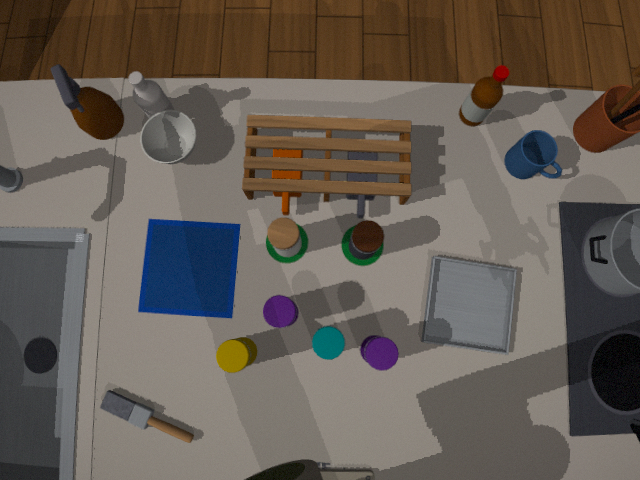

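The orange box is in the left bay at top image (287,170). The white canister at (285,238) stands in front of it, the dark one is at (365,240), the mat at (190,268) and the look-alikes at (280,311), (328,343), (380,352) and (233,355). Next I measure their positions.

Run:
```python
from h import *
p=read_camera('top'); c=p['color'].astype(int); R,G,B=c[...,0],c[...,1],c[...,2]
v,u=np.mgrid[0:480,0:640]
W=world(p,u.ravel(),v.ravel()).reshape(480,640,3)
ok=p['range_z']>0
Z=W[...,2]
# mat
m=((B>R+60)&(B>G+40)&(Z<15)&(abs(Z)<15)&(u<300)).astype(np.uint8)
n,l,st,ce=cv2.connectedComponentsWithStats(m); i=1+np.argmax(st[1:,4])
cnt=max(cv2.findContours((l==i).astype(np.uint8),0,1)[0],key=cv2.contourArea)[:,0]
P=world(p,cnt[:,0],cnt[:,1],1.0); r=cv2.minAreaRect(P[:,:2].astype(np.float32)); print('mat',r,'z',np.median(Z[l==i]))
# pads
m=((G>R+30)&(G>B+20)&(Z<15)&(v<300)).astype(np.uint8)
n,l,st,ce=cv2.connectedComponentsWithStats(m)
for i in range(1,n):
    if st[i,4]>100:
        cnt=max(cv2.findContours((l==i).astype(np.uint8),0,1)[0],key=cv2.contourArea)[:,0]
        P=world(p,cnt[:,0],cnt[:,1],1.0); print('pad',cv2.minEnclosingCircle(P[:,:2].astype(np.float32)),P[:,:2].min(0),P[:,:2].max(0))
# riser top
m=(ok&(abs(Z-80)<8)&(W[...,0]>520)&(W[...,0]<900)&(abs(W[...,1])<300)&(v<215)&(u>235)&(u<420)).astype(np.uint8)
n,l,st,ce=cv2.connectedComponentsWithStats(m); big=np.zeros_like(m)
for i in range(1,n):
    if st[i,4]>200: big|=(l==i).astype(np.uint8)
P=W[big>0]; r=cv2.minAreaRect(P[:,:2].astype(np.float32)); print('riser',r,cv2.boxPoints(r).tolist(),np.median(P[:,2]))
# canister tops
m=(ok&(abs(Z-120)<10)&(v>200)&(v<390)).astype(np.uint8)
n,l,st,ce=cv2.connectedComponentsWithStats(m)
for i in range(1,n):
    if st[i,4]>150:
        P=W[l==i]; print('can',ce[i],st[i,4],cv2.minEnclosingCircle(P[:,:2].astype(np.float32)),np.median(P[:,:2],0),np.median(P[:,2]))
# orange
m=(ok&(R>150)&(G<120)&(B<60)&(v<216)&(v>140)&(u>265)&(u<310)).astype(np.uint8)
P=W[m>0]; print('orange', P.min(0),P.max(0))
for lo,hi in((45,50),(50,53),(53,60)):
  q=P[(P[:,2]>lo)&(P[:,2]<hi)]; print(lo,len(q), q.min(0) if len(q) else '',q.max(0) if len(q) else '')
h=P[P[:,0]<np.percentile(P[:,0],20)]; print(np.median(h,0))
```

```text
mat ((513.6065063476562, 283.3822021484375), (199.327392578125, 199.52684020996094), 87.40748596191406) z 1.7287453784643958
pad ((571.7123413085938, 78.74871826171875), 44.28714370727539) [528.43555315  35.26862681] [610.54310538 122.42004223]
pad ((568.2047119140625, -81.10941314697266), 43.923133850097656) [ 525.02652922 -123.76760784] [608.435522   -38.75082167]
riser ((739.5065307617188, -3.68780517578125), (337.11279296875, 161.681884765625), 89.11412811279297) [[656.0692138671875, -170.9741973876953], [817.7318115234375, -173.4739227294922], [822.94384765625, 163.5985870361328], [661.28125, 166.0983123779297]] 80.21221205624227
can [283.1455458  233.07779172] 797 ((568.4198608398438, 76.71849060058594), 29.95846939086914) [567.77886966  76.29143652] 119.99556346421491
can [367.9962169  236.00252207] 793 ((566.173828125, -82.18453216552734), 29.977052688598633) [564.97457859 -81.85672555] 119.90855362437367
can [279.01589242 310.99266504] 818 ((422.89215087890625, 80.0724868774414), 29.977476119995117) [423.62797855  79.6447434 ] 119.82101371676634
can [328.26804124 342.16838488] 873 ((369.2595520019531, -10.782230377197266), 30.086532592773438) [369.47569152 -10.47966197] 119.97884588682086
can [381.1516165  353.27201784] 897 ((350.8053894042969, -106.87145233154297), 30.48297119140625) [ 351.15787559 -106.10941928] 119.61340670036896
can [232.29205607 355.39953271] 856 ((341.9273681640625, 161.9235382080078), 29.895217895507812) [342.31466456 161.32165828] 119.77894511983465
orange [626.75360284  85.35310964  51.20511043] [754.38060318 109.13697826  61.13743026]
45 0  
50 2 [701.85972323 108.93821903  51.20511043] [704.34315116 109.13697826  52.23294051]
53 18 [626.75360284  85.35310964  53.98512403] [754.38060318 108.68976019  58.11345563]
[630.67015819  85.74625416  54.82081165]
```

Run:
```python
from h import *
p=read_camera('top'); q=read_camera('scene')
a=p['color'][120:260,240:400]; b=q['color'][200:350,330:450]
a=cv2.resize(a,None,fx=4,fy=4,interpolation=0); 
cv2.imwrite('pics/a2.png',a[...,::-1]); cv2.imwrite('pics/b2.png',cv2.resize(b,None,fx=4,fy=4,interpolation=0)[...,::-1])
c=p['color'].astype(int); hsv=cv2.cvtColor(p['color'],cv2.COLOR_RGB2HSV)
v,u=np.mgrid[0:480,0:640]
m=(hsv[...,0]<12)&(hsv[...,1]>215)&(v>130)&(v<222)&(u>262)&(u<312)
for row in range(140,222,2):
    us=np.where(m[row])[0]
    if len(us)>2:
        P=world(p,[us.min()-.5,us.max()+.5],[row,row],55.0); print(row,us.min(),us.max(),np.round(P[:,:2],1).tolist(), np.round(np.median(world(p,us,us*0+row)[:,2]),0))
```

```text
(no output)
```

View pics/a2.png

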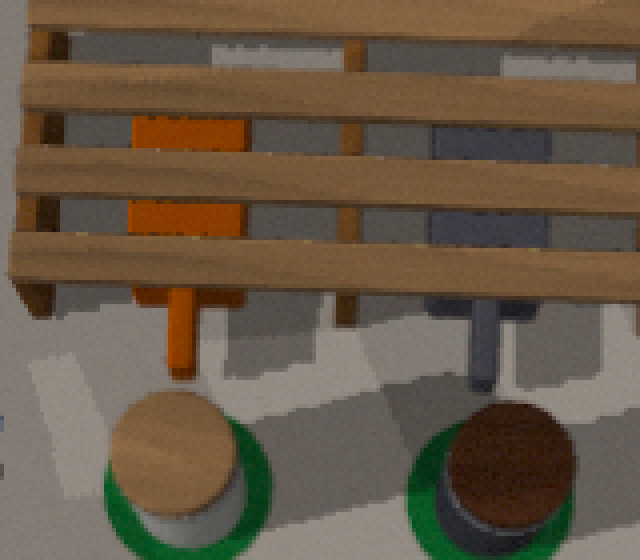

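View pics/b2.png

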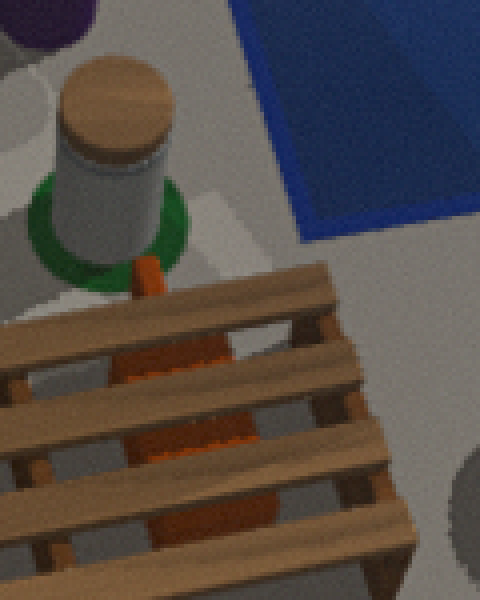

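The crop shows the orange handle centred near u=285.5 with its tip near v=214, and the body is roughly straight in its bay. I write a helper that converts targets into tool numbers.

```bash
cat >> h.py <<'E'
from scipy.spatial.transform import Rotation as Ro
def go(target,ang=None):
    """target TCP world mm; ang: world heading (deg) of tool x, tool down"""
    s=state(); w,x,y,z=s['tool_rot']; R=Ro.from_quat([x,y,z,w])
    d=R.inv().apply(np.array(target)-s['ee_pos'])/250
    o=[0,0,0]
    if ang is not None:
        a=np.radians(ang); X=[np.cos(a),np.sin(a),0]; Zz=[0,0,-1]; Y=np.cross(Zz,X)
        T=Ro.from_matrix(np.stack([X,Y,Zz],1)); o=(R.inv()*T).as_rotvec()/(2*np.pi)
    print('pos',np.round(s['ee_pos'],1),'F',np.round(s['wrist_force'],1),'w',round(s['width'],1),'t',round(s['time_s'],2),'x-head',round(np.degrees(np.arctan2(*R.apply([1,0,0])[1::-1])),2))
    print('shift',np.round(d,4),'turn',np.round(o,4))
E
python3 - <<'E'
from h import *
p=read_camera('top')
def c(x,y,z,l): print(l,np.round(world(p,240+(x-2)/4,120+(y-2)/4,z)[0],1))
c(168,330,55,'hL');c(196,330,55,'hR');c(182,300,55,'h mid back');c(181,365,55,'h tip')
c(129,210,56,'bL');c(247,210,56,'bR');c(133,130,56,'bL2');c(248,130,56,'bR2')
q=read_camera('scene')
go([568,77,300],-90.9)
go([414,-231,404],-90.9)
E
```

```text
hL [644.2  87.2  55. ]
hR [644.4  73.   55. ]
h mid back [660.   80.6  55. ]
h tip [626.  80.  55.]
bL [707.1 109.3  56. ]
bR [708.1  48.7  56. ]
bL2 [750.4 108.9  56. ]
bR2 [751.4  49.3  56. ]
pos [ 260.9 -540.3  404.7] F [0.  0.3 0.6] w 85.5 t 1.3 x-head -64.23
shift [-1.6895 -2.1799  0.4188] turn [-0.     -0.      0.0741]
pos [ 260.9 -540.3  404.7] F [0.  0.3 0.6] w 85.5 t 1.3 x-head -64.23
shift [-0.8479 -1.0895  0.0028] turn [-0.     -0.      0.0741]
```

```bash
python3 -m handwheel '[[-0.8,-1,0,0,0,0.0741,0],[-0.8,-1,0,0,0,0.0741,0],[-0.8,-1,0,0,0,0.0741,0],[-0.8,-1,0,0,0,0.0741,0],[-0.8,-1,0,0,0,0.0741,0],[-0.8,-1,0,0,0,0.0741,0],[-0.8,-1,0,0,0,0.0741,0],[-0.8,-1,0,0,0,0.0741,0],[-0.8,-1,0,0,0,0.0741,0],[-0.8,-1,0,0,0,0.0741,0]]' 40 && python3 -c "
from h import *
go([568.4,76.7,320],-90.9)"
```

```text
time_s: 2.13
ee_pos: [399.7, -250.1, 405.0]
tool_rot: [-0.0, -0.703, 0.711, -0.0]
wrist_force: [-0.0, -0.9, 0.3]
width: 85.4
pos [ 399.7 -250.1  405. ] F [-0.  -0.9  0.3] w 85.4 t 2.13 x-head -90.7
shift [-1.3157 -0.6586  0.3396] turn [-0.0001 -0.0001  0.0006]
```

```bash
python3 -m handwheel '[[-1,-0.5,0,0,0,0,0],[-1,-0.5,0,0,0,0,0],[-1,-0.5,0,0,0,0,0],[-1,-0.5,0,0,0,0,0],[-1,-0.5,0,0,0,0,0],[-1,-0.5,0,0,0,0,0],[-1,-0.5,0,0,0,0,0],[-1,-0.5,0,0,0,0,0],[-1,-0.5,0,0,0,0,0]]' && python3 -c "
from h import *
go([568.4,76.7,320],-90.9)"
```

```text
time_s: 2.88
ee_pos: [528.6, -3.4, 404.3]
tool_rot: [-0.0, -0.702, 0.712, 0.0]
wrist_force: [-0.1, -0.5, 0.0]
width: 85.4
pos [528.6  -3.4 404.3] F [-0.1 -0.5  0. ] w 85.4 t 2.88 x-head -90.81
shift [-0.3227 -0.155   0.3371] turn [ 0.0001 -0.0001  0.0003]
```

```bash
python3 -m handwheel '[[-0.3227,-0.155,0.2,0,0,0,0],[-0.3227,-0.155,0.3,0,0,0,0],[-0.3227,-0.155,0.3,0,0,0,0],[-0.3227,-0.155,0.3,0,0,0,0],[-0.3227,-0.155,0.3,0,0,0,0],[-0.3227,-0.155,0.3,0,0,0,0]]'
python3 - <<'E'
from h import *
go([568.4,76.7,245],-90.9)
p=read_camera('wrist'); save(p,'w3'); p=read_camera('top'); save(p,'t3')
E
```

```text
time_s: 3.38
ee_pos: [568.2, 74.7, 330.2]
tool_rot: [-0.0, -0.701, 0.713, -0.0]
wrist_force: [-0.3, -0.5, 0.8]
width: 85.3
pos [568.2  74.7 330.2] F [-0.3 -0.5  0.8] w 85.3 t 3.38 x-head -90.99
shift [-0.0085 -0.0008  0.3408] turn [-0.     -0.0001 -0.0003]
```

View pics/w3.png

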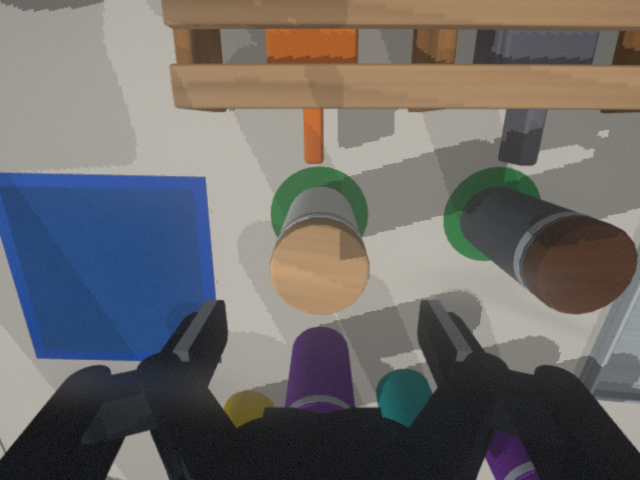

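The wrist view shows the white canister's lid centred between the fingers at u≈320. I descend.

```bash
python3 -m handwheel '[[0,0,0.1,0,0,0,0],[0,0,0.2,0,0,0,0],[0,0,0.3,0,0,0,0],[0,0,0.34,0,0,0,0],[0,0,0.34,0,0,0,0],[0,0,0.34,0,0,0,0]]'
python3 - <<'E'
from h import *
go([568.4,76.7,245],-90.9)
p=read_camera('wrist'); save(p,'w4')
E
```

```text
time_s: 3.98
ee_pos: [568.3, 75.9, 245.8]
tool_rot: [0.0, -0.701, 0.713, -0.0]
wrist_force: [0.8, -0.3, -0.4]
width: 85.2
pos [568.3  75.9 245.8] F [ 0.8 -0.3 -0.4] w 85.2 t 3.98 x-head -90.96
shift [-0.0033 -0.0003  0.0032] turn [-0.0001 -0.     -0.0002]
```

View pics/w4.png

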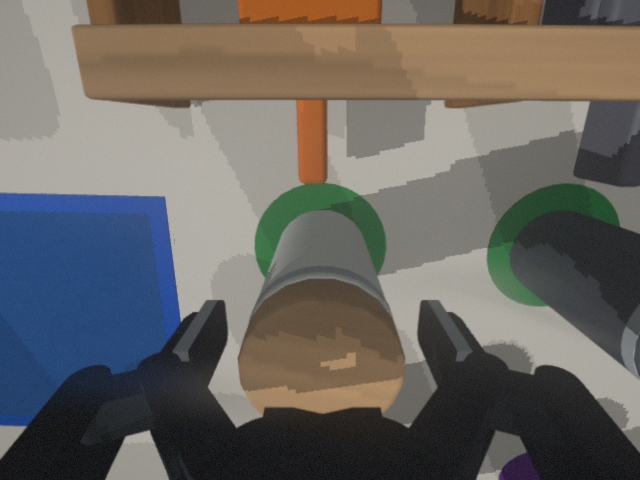

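The canister stands centred between the open fingers, with its lid at u≈322. I close on it.

```bash
python3 -m handwheel '[[0,0,0,0,0,0,0.2],[0,0,0,0,0,0,0.4],[0,0,0,0,0,0,0.6],[0,0,0,0,0,0,0.8],[0,0,0,0,0,0,0.8],[0,0,0,0,0,0,0.8],[0,0,0,0,0,0,0.8],[0,0,0,0,0,0,0.8],[0,0,0,0,0,0,0.8],[0,0,0,0,0,0,0.8]]' 40 && python3 -m handwheel '[[0,0,-0.08,0,0,0,0.8],[0,0,-0.2,0,0,0,0.8],[0,0,-0.35,0,0,0,0.8],[0,0,-0.5,0,0,0,0.8],[0,0,-0.6,0,0,0,0.8],[0,0,-0.6,0,0,0,0.8],[0,0,-0.6,0,0,0,0.8]]'
python3 - <<'E'
from h import *
go([466,-82,395.8],-90.9)
p=read_camera('wrist'); save(p,'w5')
E
```

```text
time_s: 4.87
ee_pos: [568.9, 76.5, 246.8]
tool_rot: [0.001, -0.702, 0.713, -0.001]
wrist_force: [-1.3, -2.0, 5.4]
width: 59.2
time_s: 5.45
ee_pos: [568.5, 76.6, 397.2]
tool_rot: [0.002, -0.702, 0.713, -0.002]
wrist_force: [0.4, -0.4, -4.6]
width: 59.3
pos [568.5  76.6 397.2] F [ 0.4 -0.4 -4.6] w 59.3 t 5.45 x-head -90.9
shift [0.6408 0.4001 0.0035] turn [-0.0007  0.0001  0.    ]
```

View pics/w5.png

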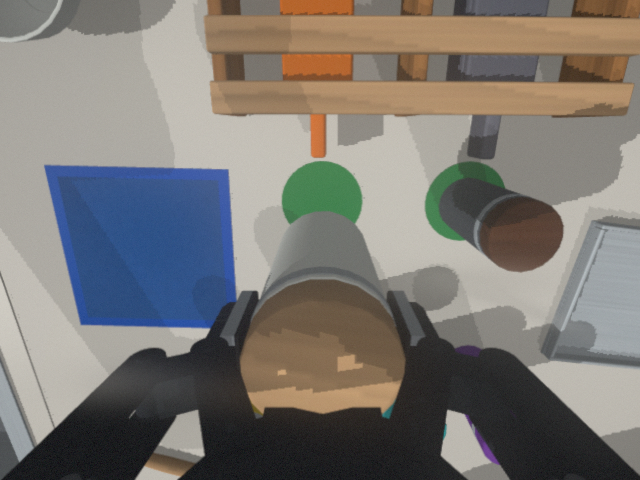

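The canister is held, hanging upright, clear of the pad at (322,198). I carry it to the clear spot nearer the robot than the dark one.

```bash
python3 -m handwheel '[[0.1,0.06,0,0,0,0,0.8],[0.22,0.14,0,0,0,0,0.8],[0.36,0.225,0,0,0,0,0.8],[0.5,0.31,0,0,0,0,0.8],[0.6,0.375,0,0,0,0,0.8],[0.64,0.4,0,0,0,0,0.8],[0.64,0.4,0,0,0,0,0.8],[0.64,0.4,0,0,0,0,0.8],[0.64,0.4,0,0,0,0,0.8]]'
python3 - <<'E'
from h import *
go([466,-82,246.5],-90.9)
p=read_camera('top'); save(p,'t6')
E
```

```text
time_s: 6.25
ee_pos: [465.6, -81.2, 393.5]
tool_rot: [-0.0, -0.702, 0.713, 0.001]
wrist_force: [-0.2, 0.5, -3.9]
width: 59.3
pos [465.6 -81.2 393.5] F [-0.2  0.5 -3.9] w 59.3 t 6.25 x-head -90.89
shift [ 0.0037 -0.0025  0.5881] turn [0.0003 0.0002 0.    ]
```

View pics/t6.png

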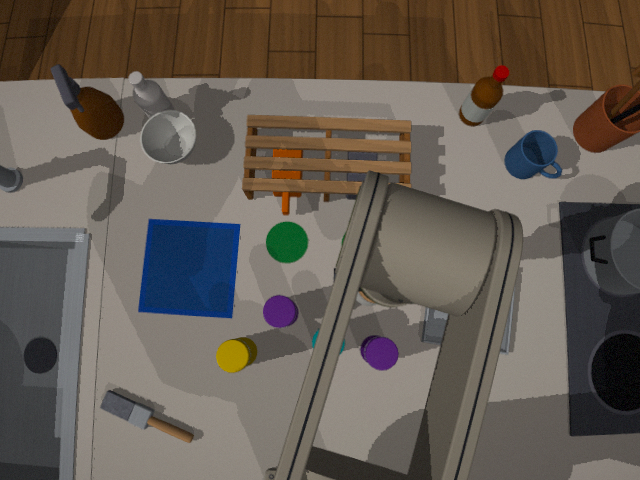

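```bash
python3 -m handwheel '[[0,0,0.1,0,0,0,0.8],[0,0,0.24,0,0,0,0.8],[0,0,0.38,0,0,0,0.8],[0,0,0.48,0,0,0,0.8],[0,0,0.54,0,0,0,0.8],[0,0,0.56,0,0,0,0.8],[0,0,0.57,0,0,0,0.8],[0,0,0.57,0,0,0,0.8],[0,0,0.57,0,0,0,0.8]]'
python3 - <<'E'
from h import *
go([466,-82,246],-90.9)
E
```

```text
time_s: 7.05
ee_pos: [466.4, -81.7, 253.6]
tool_rot: [0.001, -0.702, 0.712, -0.001]
wrist_force: [0.1, -0.7, -2.3]
width: 59.1
pos [466.4 -81.7 253.6] F [ 0.1 -0.7 -2.3] w 59.1 t 7.05 x-head -90.86
shift [0.0011 0.0016 0.0304] turn [-0.0003 -0.0001  0.0001]
```

```bash
python3 -m handwheel '[[0,0,0.01,0,0,0,0.8],[0,0,0.02,0,0,0,0.8],[0,0,0.028,0,0,0,0.8],[0,0,0.032,0,0,0,0.8],[0,0,0.032,0,0,0,0.8],[0,0,0.032,0,0,0,0.8]]'
python3 - <<'E'
from h import *
go([466,-82,246],-90.9)
E
```

```text
time_s: 7.55
ee_pos: [466.4, -82.1, 246.8]
tool_rot: [0.001, -0.701, 0.713, -0.001]
wrist_force: [-6.5, 2.0, 16.5]
width: 59.1
pos [466.4 -82.1 246.8] F [-6.5  2.  16.5] w 59.1 t 7.55 x-head -90.91
shift [-0.0003  0.0015  0.0033] turn [-0.0004 -0.0001 -0.    ]
```

It touches the counter at 16 N. I release it and rise.

```bash
python3 -m handwheel '[[0,0,-0.004,0,0,0,0.8],[0,0,-0.004,0,0,0,0.6],[0,0,-0.004,0,0,0,0.4],[0,0,-0.004,0,0,0,0.2],[0,0,-0.004,0,0,0,0],[0,0,-0.004,0,0,0,0],[0,0,-0.004,0,0,0,0],[0,0,-0.004,0,0,0,0],[0,0,-0.004,0,0,0,0],[0,0,-0.004,0,0,0,0]]' && python3 -m handwheel '[[0,0,-0.05,0,0,0,0],[0,0,-0.15,0,0,0,0],[0,0,-0.3,0,0,0,0],[0,0,-0.45,0,0,0,0],[0,0,-0.45,0,0,0,0],[0,0,-0.45,0,0,0,0]]'
python3 - <<'E'
from h import *
go([643.5,79.5,355],-90.5)
p=read_camera('wrist'); save(p,'w7')
p=read_camera('scene'); save(p,'s7')
E
```

```text
time_s: 8.38
ee_pos: [465.5, -81.9, 245.1]
tool_rot: [-0.0, -0.701, 0.713, 0.0]
wrist_force: [0.5, -0.3, -0.8]
width: 85.3
time_s: 8.88
ee_pos: [466.5, -82.1, 360.8]
tool_rot: [0.002, -0.702, 0.713, -0.003]
wrist_force: [-0.7, 0.1, -1.2]
width: 85.6
pos [466.5 -82.1 360.8] F [-0.7  0.1 -1.2] w 85.6 t 8.88 x-head -90.9
shift [-0.6577 -0.6976  0.0263] turn [-0.0009 -0.0003 -0.0011]
```

View pics/s7.png

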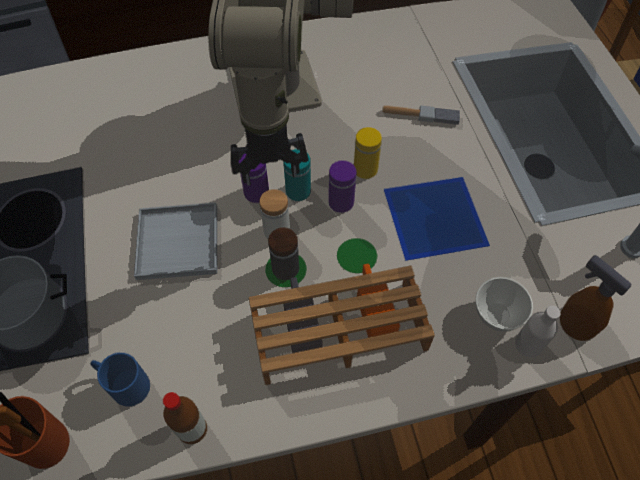

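The white canister stands upright at about (274,210) in the scene view and the handle is free. I move above the handle, grasping nearer its tip at x≈636 so the fingers clear the riser.

```bash
python3 -m handwheel '[[-0.1,-0.1,0,0,0,0,0],[-0.2,-0.2,0,0,0,0,0],[-0.33,-0.33,0,0,0,0,0],[-0.45,-0.46,0,0,0,-0.001,0],[-0.56,-0.58,0,0,0,-0.001,0],[-0.65,-0.668,0,0,0,-0.001,0],[-0.6577,-0.668,0,0,0,-0.001,0],[-0.6577,-0.668,0,0,0,-0.001,0],[-0.6577,-0.668,0,0,0,-0.001,0]]'
python3 - <<'E'
from h import *
go([636,79.8,196],-90.5)
p=read_camera('wrist'); save(p,'w8')
hsv=cv2.cvtColor(p['color'],cv2.COLOR_RGB2HSV)
m=((hsv[...,0]<12)&(hsv[...,1]>190)&(hsv[...,2]>100))
v,u=np.where(m); W=world(p,u,v)
k=(W[:,0]<656)&(W[:,2]>50)&(W[:,2]<60)
print(k.sum(),W[k].min(0),W[k].max(0),np.median(W[k],0))
E
```

```text
time_s: 9.73
ee_pos: [634.4, 79.9, 355.2]
tool_rot: [-0.002, -0.704, 0.71, 0.001]
wrist_force: [-0.9, -0.3, 0.2]
width: 85.6
pos [634.4  79.9 355.2] F [-0.9 -0.3  0.2] w 85.6 t 9.73 x-head -90.5
shift [-1.000e-04 -8.800e-03  6.369e-01] turn [ 0.0006 -0.0001 -0.    ]Traceback (most recent call last):
  File "<stdin>", line 6, in <module>
  File "h.py", line 7, in world
    n=cv2.undistortPoints(np.stack([us,vs],1)[:,None],K,np.array(p['distortion'],float))[:,0]
      ~~~~~~~~~~~~~~~~~~~^^^^^^^^^^^^^^^^^^^^^^^^^^^^^^^^^^^^^^^^^^^^^^^^^^^^^^^^^^^^^^^
cv2.error: OpenCV(4.12.0) /io/opencv/modules/calib3d/src/undistort.dispatch.cpp:347: error: (-215:Assertion failed) CV_IS_MAT(_src) && CV_IS_MAT(_dst) && (_src->rows == 1 || _src->cols == 1) && (_dst->rows == 1 || _dst->cols == 1) && _src->cols + _src->rows - 1 == _dst->rows + _dst->cols - 1 && (CV_MAT_TYPE(_src->type) == CV_32FC2 || CV_MAT_TYPE(_src->type) == CV_64FC2) && (CV_MAT_TYPE(_dst->type) == CV_32FC2 || CV_MAT_TYPE(_dst->type) == CV_64FC2) in function 'cvUndistortPointsInternal'
```

View pics/w8.png

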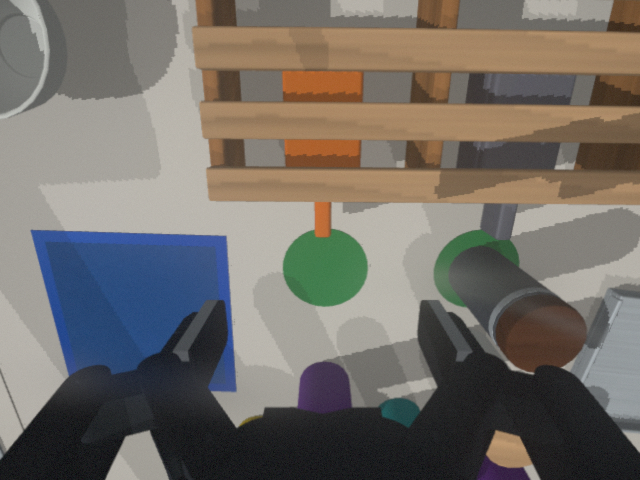

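Run:
```python
from h import *
p=read_camera('wrist')
print(world(p,[315,331,323,323],[220,220,235,220],55.))
print(world(p,[323,323,323],[212,220,228]))
print(world(p,[325],[267],1.))
```

```text
[[638.40925385  85.55999276  55.        ]
 [638.2880377   72.16162028  55.        ]
 [625.09445433  78.96838692  55.        ]
 [638.34856269  78.86089605  55.        ]]
[[645.18705282  78.80465739  54.7312285 ]
 [638.01013836  78.86028779  53.82336582]
 [631.28545915  78.91778398  54.86041298]]
[[571.28323308  77.14162846   1.        ]]
```

Handle y≈79, top 55 mm high and tip x≈623, as it should be. I descend.

```bash
python3 -m handwheel '[[0,-0.007,0.1,0,0,0,0],[0.002,-0.007,0.24,0,0,0,0],[0.002,-0.007,0.38,0,0,0,0],[0.002,-0.007,0.5,0,0,0,0],[0.002,-0.007,0.58,0,0,0,0],[0.002,-0.007,0.62,0,0,0,0],[0.002,-0.007,0.635,0,0,0,0],[0.002,-0.007,0.635,0,0,0,0],[0.002,-0.007,0.635,0,0,0,0]]'
python3 - <<'E'
from h import *
go([636,79.2,196],-90.5)
p=read_camera('wrist'); save(p,'w9')
E
```

```text
time_s: 10.58
ee_pos: [637.5, 79.0, 201.0]
tool_rot: [0.001, -0.704, 0.711, -0.001]
wrist_force: [0.9, -0.2, 0.9]
width: 85.5
pos [637.5  79.  201. ] F [ 0.9 -0.2  0.9] w 85.5 t 10.58 x-head -90.57
shift [-0.0006  0.0062  0.0201] turn [-0.0004  0.     -0.0002]
```

View pics/w9.png

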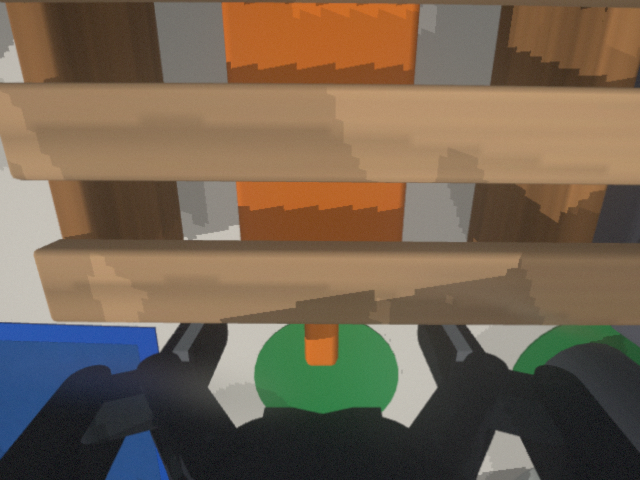

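The handle at (321,345) sits between the fingers. I lower 4 mm more and close.

```bash
python3 -m handwheel '[[0,0.005,0.016,0,0,0,0],[0,0.005,0.016,0,0,0,0.3],[0,0.005,0.016,0,0,0,0.6],[0,0.005,0.016,0,0,0,1],[0,0.005,0.016,0,0,0,1],[0,0.005,0.016,0,0,0,1],[0,0.005,0.016,0,0,0,1],[0,0.005,0.016,0,0,0,1],[0,0.005,0.016,0,0,0,1],[0,0.005,0.016,0,0,0,1]]' 90
python3 - <<'E'
from h import *
go([636,79.2,196],-90.5)
E
```

```text
time_s: 11.47
ee_pos: [635.6, 79.4, 195.2]
tool_rot: [0.0, -0.704, 0.71, -0.0]
wrist_force: [-1.7, 0.0, 3.3]
width: 12.8
pos [635.6  79.4 195.2] F [-1.7  0.   3.3] w 12.8 t 11.47 x-head -90.54
shift [ 0.0009 -0.0015 -0.0033] turn [-0.      0.     -0.0001]
```

```bash
python3 -m handwheel '[[0,0,-0.006,0,0,0,1],[0,0,-0.012,0,0,0,1],[0,0.02,-0.012,0,0,0,1],[0,0.05,-0.012,0,0,0,1],[0,0.09,-0.012,0,0,0,1],[0,0.13,-0.012,0,0,0,1],[0,0.16,-0.012,0,0,0,1],[0,0.16,-0.012,0,0,0,1]]'
python3 - <<'E'
from h import *
go([501,79.2,199],-90.5)
p=read_camera('wrist'); save(p,'w10')
E
```

```text
time_s: 12.13
ee_pos: [593.7, 79.9, 197.2]
tool_rot: [-0.001, -0.704, 0.71, 0.001]
wrist_force: [-0.5, 0.1, -1.8]
width: 12.8
pos [593.7  79.9 197.2] F [-0.5  0.1 -1.8] w 12.8 t 12.13 x-head -90.53
shift [ 0.0061  0.3708 -0.0064] turn [ 0.0004 -0.     -0.0001]
```

View pics/w10.png

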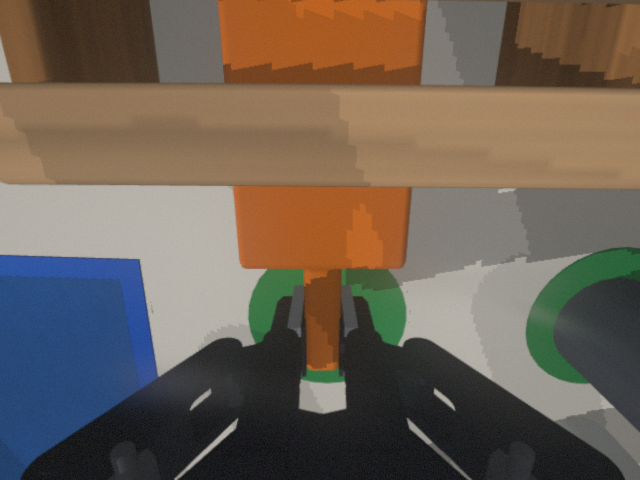

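The box follows straight, with its front edge at v≈268. I pull it clear of the riser, stopping short of the purple look-alike.

```bash
python3 -m handwheel '[[0,0.03,-0.008,0,0,0,1],[0,0.08,-0.008,0,0,0,1],[0,0.14,-0.008,0,0,0,1],[0,0.2,-0.008,0,0,0,1],[0,0.26,-0.008,0,0,0,1],[0,0.31,-0.008,0,0,0,1],[0,0.335,-0.008,0,0,0,1],[0,0.335,-0.008,0,0,0,1],[0,0.335,-0.008,0,0,0,1]]'
python3 - <<'E'
from h import *
go([510,283.4,203],-90.5)
p=read_camera('wrist'); save(p,'w11')
p=read_camera('scene'); save(p,'s11')
E
```

```text
time_s: 12.93
ee_pos: [512.2, 80.6, 200.4]
tool_rot: [0.0, -0.704, 0.71, -0.0]
wrist_force: [0.7, -0.5, -2.2]
width: 12.9
pos [512.2  80.6 200.4] F [ 0.7 -0.5 -2.2] w 12.9 t 12.93 x-head -90.54
shift [-0.8112  0.0164 -0.0103] turn [-0.0002  0.     -0.0001]
```

View pics/w11.png

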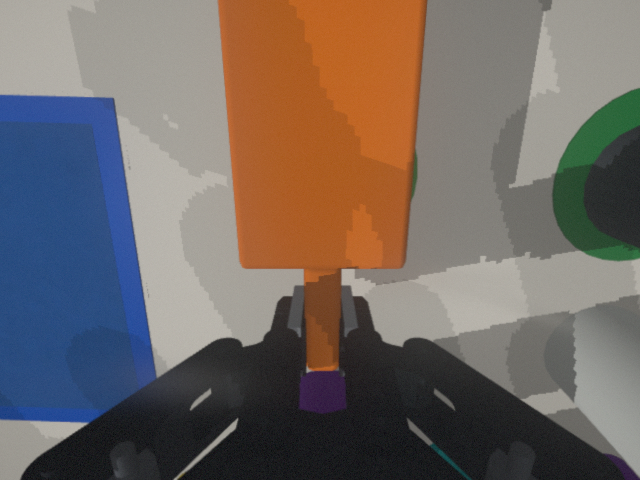

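View pics/s11.png

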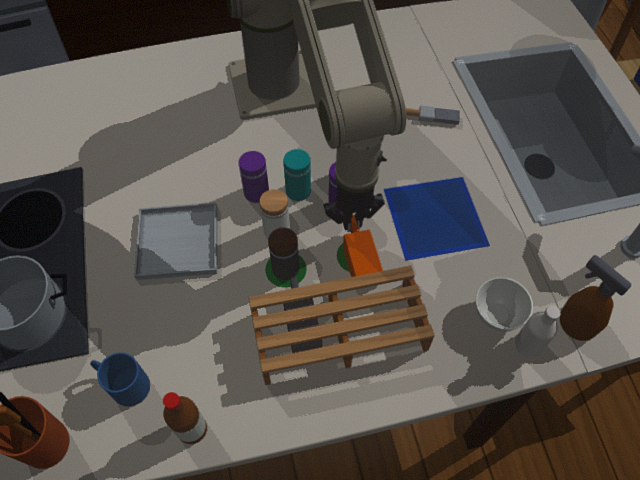

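The box is out, its far end a few mm in front of the riser. I raise it slightly, then go left and back at the same time.

```bash
python3 -m handwheel '[[0,0.01,-0.02,0,0,0,1],[-0.03,0.02,-0.025,0,0,0,1],[-0.08,0.035,-0.025,0,0,0,1],[-0.14,0.06,-0.025,0,0,0,1],[-0.22,0.1,-0.025,0,0,0,1],[-0.3,0.14,-0.025,0,0,0,1],[-0.38,0.18,-0.025,0,0,0,1],[-0.44,0.21,-0.025,0,0,0,1],[-0.48,0.22,-0.025,0,0,0,1],[-0.48,0.22,-0.025,0,0,0,1]]'
python3 - <<'E'
from h import *
go([428,283.4,203],-90.5)
p=read_camera('wrist'); save(p,'w12')
E
```

```text
time_s: 13.87
ee_pos: [457.5, 203.0, 206.5]
tool_rot: [0.0, -0.704, 0.71, 0.0]
wrist_force: [0.9, 0.6, -3.3]
width: 12.9
pos [457.5 203.  206.5] F [ 0.9  0.6 -3.3] w 12.9 t 13.87 x-head -90.43
shift [-0.3205  0.1205  0.0143] turn [-0.0001  0.0001  0.0002]
```

View pics/w12.png

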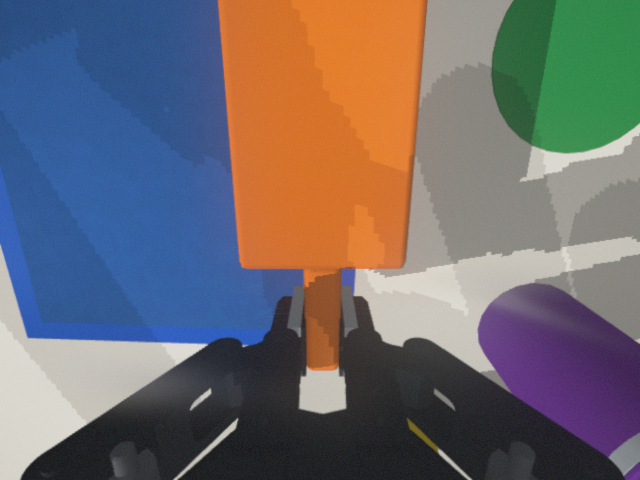

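```bash
python3 -m handwheel '[[-0.04,0.015,0,0,0,0,1],[-0.1,0.035,0,0,0,0,1],[-0.18,0.065,0,0,0,0,1],[-0.25,0.09,0,0,0,0,1],[-0.3,0.11,0,0,0,0,1],[-0.32,0.12,0,0,0,0,1],[-0.32,0.12,0,0,0,0,1],[-0.32,0.12,0,0,0,0,1]]'
python3 - <<'E'
from h import *
go([428,283.4,196.5],-90.5)
p=read_camera('scene'); save(p,'s13')
p=read_camera('wrist'); save(p,'w13')
print(world(p,[240,405,236,413],[266,266,180,180],60.)) # front top corners
p=read_camera('top'); save(p,'t13')
E
```

```text
time_s: 14.58
ee_pos: [428.9, 281.1, 206.1]
tool_rot: [-0.0, -0.704, 0.71, -0.0]
wrist_force: [-0.5, -0.3, -1.5]
width: 12.2
pos [428.9 281.1 206.1] F [-0.5 -0.3 -1.5] w 12.2 t 14.58 x-head -90.53
shift [-0.0093  0.0038  0.0386] turn [-0.     -0.0001 -0.0001]
[[460.4736179  311.55107552  60.        ]
 [459.90415958 249.91557007  60.        ]
 [492.56322648 310.1327013   60.        ]
 [492.00962815 249.39729697  60.        ]]
```

View pics/s13.png

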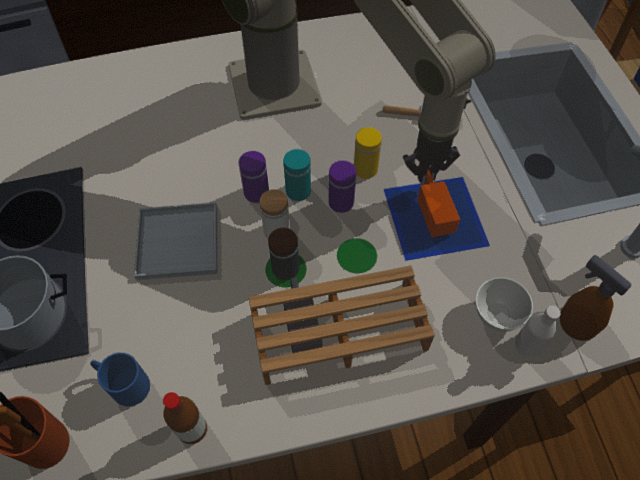

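View pics/t13.png

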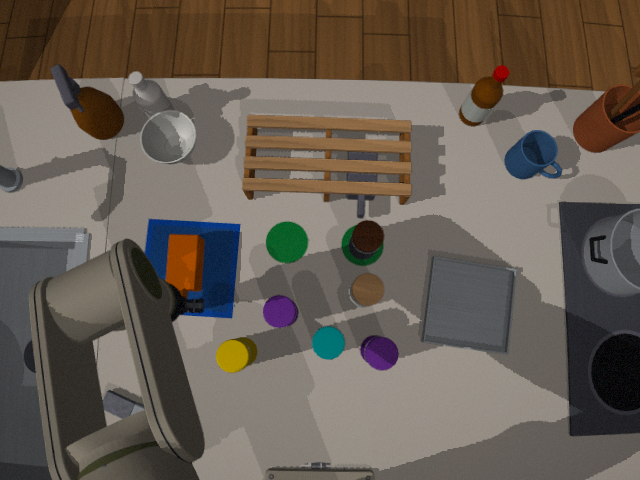

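The box is over the mat, its centre at about (515,281) against the mat's centre (514,283). I lower it.

```bash
python3 -m handwheel '[[-0.004,0,0.01,0,0,0,1],[-0.006,0.002,0.02,0,0,0,1],[-0.006,0.002,0.028,0,0,0,1],[-0.006,0.002,0.034,0,0,0,1],[-0.006,0.002,0.038,0,0,0,1],[-0.006,0.002,0.038,0,0,0,1],[-0.006,0.002,0.038,0,0,0,1]]'
python3 - <<'E'
from h import *
go([428,283.4,196.2],-90.5)
E
```

```text
time_s: 15.32
ee_pos: [428.2, 282.8, 196.6]
tool_rot: [-0.0, -0.704, 0.71, 0.0]
wrist_force: [-0.9, -0.2, -2.3]
width: 13.2
pos [428.2 282.8 196.6] F [-0.9 -0.2 -2.3] w 13.2 t 15.32 x-head -90.54
shift [-0.0022  0.0009  0.0016] turn [ 0.     -0.     -0.0001]
```

```bash
python3 -m handwheel '[[0,0,0.002,0,0,0,1],[0,0,0.004,0,0,0,1],[0,0,0.006,0,0,0,1],[0,0,0.006,0,0,0,1],[0,0,0.006,0,0,0,1]]'
python3 - <<'E'
from h import *
go([428,283.4,196.2],-90.5)
E
```

```text
time_s: 15.73
ee_pos: [428.3, 282.9, 195.4]
tool_rot: [0.0, -0.704, 0.71, -0.0]
wrist_force: [0.3, 0.0, -1.0]
width: 12.5
pos [428.3 282.9 195.4] F [ 0.3  0.  -1. ] w 12.5 t 15.73 x-head -90.54
shift [-0.0018  0.0013 -0.0033] turn [-0.      0.     -0.0001]
```

```bash
python3 -m handwheel '[[0,0,0.004,0,0,0,1],[0,0,0.006,0,0,0,1],[0,0,0.006,0,0,0,1],[0,0,0.006,0,0,0,1]]' && python3 -m handwheel '[[0,0,0,0,0,0,0.8],[0,0,0,0,0,0,0.6],[0,0,0,0,0,0,0.4],[0,0,0,0,0,0,0.2],[0,0,0,0,0,0,0],[0,0,0,0,0,0,0],[0,0,0,0,0,0,0],[0,0,0,0,0,0,0],[0,0,0,0,0,0,0]]' && python3 -m handwheel '[[0,0,-0.05,0,0,0,0],[0,0,-0.15,0,0,0,0],[0,0,-0.3,0,0,0,0],[0,0,-0.45,0,0,0,0],[0,0,-0.6,0,0,0,0],[0,0,-0.65,0,0,0,0],[0,0,-0.65,0,0,0,0],[0,0,-0.65,0,0,0,0]]'
python3 - <<'E'
from h import *
go([466.4,-82,360],-90.9)
p=read_camera('wrist'); save(p,'w14')
E
```

```text
time_s: 16.07
ee_pos: [428.4, 283.0, 195.1]
tool_rot: [0.0, -0.704, 0.71, -0.0]
wrist_force: [-7.2, -3.9, 13.3]
width: 12.9
time_s: 16.82
ee_pos: [428.2, 282.9, 193.6]
tool_rot: [-0.0, -0.704, 0.71, 0.0]
wrist_force: [-0.3, 0.3, 0.3]
width: 85.2
time_s: 17.48
ee_pos: [428.5, 283.0, 357.7]
tool_rot: [0.001, -0.704, 0.71, -0.0]
wrist_force: [-0.7, 0.1, -0.5]
width: 85.3
pos [428.5 283.  357.7] F [-0.7  0.1 -0.5] w 85.3 t 17.48 x-head -90.54
shift [ 1.4584 -0.1657 -0.0107] turn [-0.0004  0.0002  0.001 ]
```

View pics/w14.png

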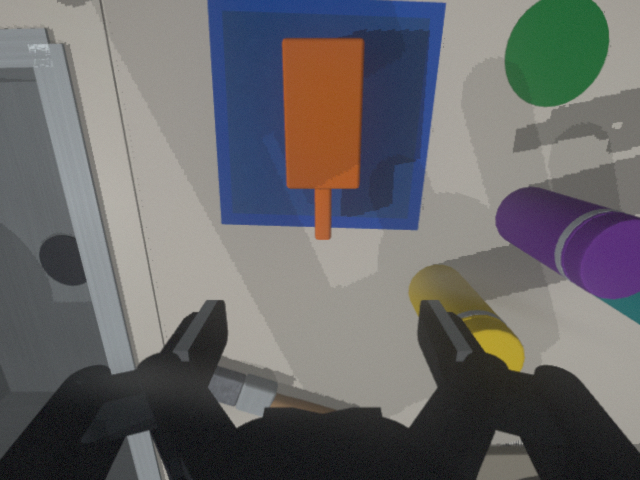

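The box lies flat in the middle of the mat, at about (323,115) in this view. Now I go back for the canister.

```bash
python3 -m handwheel '[[0.15,-0.02,0,0,0,0,0],[0.3,-0.04,0,0,0,0,0],[0.45,-0.06,0,0,0,0,0],[0.6,-0.08,0,0,0,0,0],[0.75,-0.09,0,0,0,0.001,0],[0.9,-0.11,0,0,0,0.001,0],[1,-0.13,0,0,0,0.001,0],[1,-0.13,0,0,0,0.001,0],[1,-0.13,0,0,0,0.001,0]]'
python3 - <<'E'
from h import *
p=read_camera('top'); W=world(p,*np.mgrid[0:640,0:480].reshape(2,-1)); 
u,v=np.mgrid[0:640,0:480].reshape(2,-1)
def can(u0,u1,v0,v1):
    k=(u>u0)&(u<u1)&(v>v0)&(v<v1)&(abs(W[:,2]-120)<6)
    print('can',k.sum(),cv2.minEnclosingCircle(W[k][:,:2].astype(np.float32)),W[k].mean(0))
can(340,392,265,318)
can(340,392,210,262)
hsv=cv2.cvtColor(p['color'],cv2.COLOR_RGB2HSV)
k=(abs(W[:,2]-57)<5)&(u>150)&(u<230)&(v>220)&(v<330)
print('box',k.sum(),cv2.minAreaRect(W[k][:,:2].astype(np.float32)),np.median(W[k],0))
save(p,'t15'); go([466.4,-82,360],-90.9)
E
```

```text
time_s: 18.28
ee_pos: [457.8, 31.3, 354.1]
tool_rot: [-0.001, -0.7, 0.714, 0.001]
wrist_force: [0.6, 0.1, 0.1]
width: 85.6
can 466 ((465.8152160644531, -85.03070068359375), 29.426095962524414) [464.88887385 -93.0909456  119.85619381]
can 389 ((566.2153930664062, -85.18836212158203), 29.37244415283203) [565.998524   -94.74061211 119.84280143]
box 1748 ((494.85467529296875, 282.48870849609375), (61.27779006958008, 152.95526123046875), 89.875732421875) [511.39951204 282.31608113  56.22501469]
pos [457.8  32.3 354.3] F [ 0.  -0.   0.2] w 85.3 t 18.33 x-head -91.0
shift [ 0.4563 -0.0423 -0.0231] turn [ 0.0006  0.0001 -0.0003]
```

View pics/t15.png

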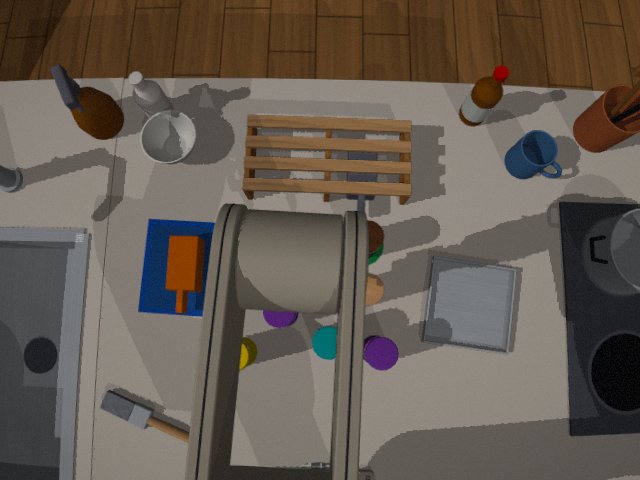

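The box centre measures (516,282), about 3 mm from the mat's centre. I continue to the canister.

```bash
python3 -m handwheel '[[0.15,-0.01,0,0,0,0,0],[0.3,-0.02,0,0,0,0,0],[0.42,-0.03,0,0,0,0,0],[0.456,-0.033,0,0,0,0,0],[0.456,-0.033,0,0,0,0,0],[0.456,-0.033,0,0,0,0,0]]'
python3 - <<'E'
from h import *
go([466.2,-82,246],-90.9)
p=read_camera('wrist'); save(p,'w16')
E
```

```text
time_s: 18.83
ee_pos: [464.7, -80.6, 355.4]
tool_rot: [-0.0, -0.701, 0.713, 0.001]
wrist_force: [-0.3, 0.5, 0.4]
width: 85.5
pos [464.7 -80.6 355.4] F [-0.3  0.5  0.4] w 85.5 t 18.83 x-head -90.92
shift [ 0.0059 -0.0067  0.4374] turn [ 0.0002  0.0002 -0.    ]
```

View pics/w16.png

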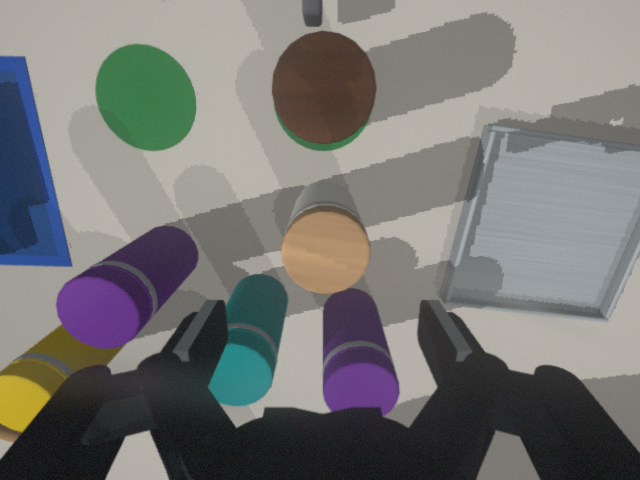

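The white canister's lid is at (326,250), between the jaws, and the way down is clear.

```bash
python3 -m handwheel '[[0.003,-0.004,0.1,0,0,0,0],[0.003,-0.004,0.22,0,0,0,0],[0.003,-0.004,0.33,0,0,0,0],[0.003,-0.004,0.4,0,0,0,0],[0.003,-0.004,0.43,0,0,0,0],[0.003,-0.004,0.43,0,0,0,0],[0.003,-0.004,0.43,0,0,0,0]]' && python3 -m handwheel '[[0,0,0,0,0,0,0.2],[0,0,0,0,0,0,0.4],[0,0,0,0,0,0,0.6],[0,0,0,0,0,0,0.8],[0,0,0,0,0,0,0.8],[0,0,0,0,0,0,0.8],[0,0,0,0,0,0,0.8],[0,0,0,0,0,0,0.8],[0,0,0,0,0,0,0.8],[0,0,0,0,0,0,0.8]]' 40
python3 - <<'E'
from h import *
go([466.2,-82,246],-90.9)
E
```

```text
time_s: 19.47
ee_pos: [466.1, -81.4, 249.2]
tool_rot: [0.0, -0.702, 0.712, 0.0]
wrist_force: [1.1, -0.7, 0.4]
width: 85.2
time_s: 20.3
ee_pos: [466.7, -82.5, 250.6]
tool_rot: [0.001, -0.701, 0.713, -0.001]
wrist_force: [-1.1, 1.1, 6.7]
width: 59.3
pos [466.7 -82.5 250.6] F [-1.1  1.1  6.7] w 59.3 t 20.3 x-head -90.91
shift [-0.002   0.002   0.0183] turn [-0.0005 -0.0001 -0.    ]
```

```bash
python3 -m handwheel '[[0,0,-0.08,0,0,0,0.8],[0,0,-0.2,0,0,0,0.8],[0,0,-0.35,0,0,0,0.8],[0,0,-0.5,0,0,0,0.8],[0,0,-0.58,0,0,0,0.8],[0,0,-0.58,0,0,0,0.8],[0,0,-0.58,0,0,0,0.8]]'
python3 - <<'E'
from h import *
go([570.5,78.7,395],-90.9)
E
```

```text
time_s: 20.88
ee_pos: [466.1, -82.4, 394.9]
tool_rot: [0.001, -0.701, 0.713, -0.001]
wrist_force: [-0.9, -0.5, -4.3]
width: 58.9
pos [466.1 -82.4 394.9] F [-0.9 -0.5 -4.3] w 58.9 t 20.88 x-head -90.91
shift [-6.512e-01 -4.073e-01  3.000e-04] turn [-0.0005 -0.0001 -0.    ]
```

```bash
python3 -m handwheel '[[-0.1,-0.06,0,0,0,0,0.8],[-0.22,-0.14,0,0,0,0,0.8],[-0.36,-0.225,0,0,0,0,0.8],[-0.5,-0.31,0,0,0,0,0.8],[-0.6,-0.375,0,0,0,0,0.8],[-0.65,-0.406,0,0,0,0,0.8],[-0.65,-0.406,0,0,0,0,0.8],[-0.65,-0.406,0,0,0,0,0.8],[-0.65,-0.406,0,0,0,0,0.8]]'
python3 - <<'E'
from h import *
go([570.5,78.7,251],-90.9)
p=read_camera('wrist'); save(p,'w18')
p=read_camera('scene'); save(p,'s18')
E
```

```text
time_s: 21.63
ee_pos: [569.2, 78.1, 391.4]
tool_rot: [-0.002, -0.701, 0.713, 0.001]
wrist_force: [-0.4, -0.3, -4.2]
width: 59.4
pos [569.2  78.1 391.4] F [-0.4 -0.3 -4.2] w 59.4 t 21.63 x-head -90.91
shift [-0.0029 -0.0075  0.5615] turn [ 0.0006 -0.0001 -0.    ]
```

View pics/w18.png

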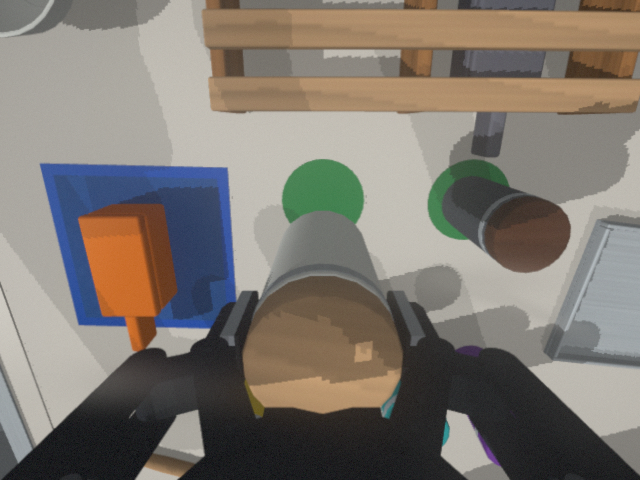

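The canister hangs upright above its pad at (322,198). I lower it.

```bash
python3 -m handwheel '[[0,-0.003,0.1,0,0,0,0.8],[0,-0.003,0.24,0,0,0,0.8],[0,-0.003,0.38,0,0,0,0.8],[0,-0.003,0.48,0,0,0,0.8],[0,-0.003,0.52,0,0,0,0.8],[0,-0.003,0.53,0,0,0,0.8],[0,-0.003,0.53,0,0,0,0.8],[0,-0.003,0.53,0,0,0,0.8]]'
python3 - <<'E'
from h import *
go([570.5,78.7,251],-90.9)
E
```

```text
time_s: 22.4
ee_pos: [571.6, 78.3, 263.5]
tool_rot: [0.001, -0.701, 0.713, -0.001]
wrist_force: [0.1, -1.3, -3.5]
width: 59.0
pos [571.6  78.3 263.5] F [ 0.1 -1.3 -3.5] w 59.0 t 22.4 x-head -90.94
shift [-0.0017  0.0044  0.0501] turn [-0.0005  0.     -0.0001]
```

```bash
python3 -m handwheel '[[0,0.002,0.015,0,0,0,0.8],[0,0.002,0.03,0,0,0,0.8],[0,0.002,0.04,0,0,0,0.8],[0,0.002,0.046,0,0,0,0.8],[0,0.002,0.046,0,0,0,0.8],[0,0.002,0.046,0,0,0,0.8]]'
python3 - <<'E'
from h import *
go([570.5,78.7,250.5],-90.9)
E
```

```text
time_s: 22.9
ee_pos: [570.4, 78.6, 250.8]
tool_rot: [0.0, -0.702, 0.713, -0.0]
wrist_force: [-2.9, -0.6, 5.7]
width: 59.0
pos [570.4  78.6 250.8] F [-2.9 -0.6  5.7] w 59.0 t 22.9 x-head -90.9
shift [-0.0003 -0.0002  0.0011] turn [-0.0002  0.      0.    ]
```

It touches the pad at 6 N. I release it and rise.

```bash
python3 -m handwheel '[[0,0,0,0,0,0,0.7],[0,0,0,0,0,0,0.6],[0,0,0,0,0,0,0.4],[0,0,0,0,0,0,0.2],[0,0,0,0,0,0,0],[0,0,0,0,0,0,0],[0,0,0,0,0,0,0],[0,0,0,0,0,0,0],[0,0,0,0,0,0,0]]' && python3 -m handwheel '[[0,0,-0.05,0,0,0,0],[0,0,-0.15,0,0,0,0],[0,0,-0.3,0,0,0,0],[0,0,-0.45,0,0,0,0],[0,0,-0.6,0,0,0,0],[0,0,-0.6,0,0,0,0]]' && python3 -m handwheel '[[0,0.15,0,0,0,0,0],[0,0.3,0,0,0,0,0],[0,0.45,0,0,0,0,0],[0,0.55,0,0,0,0,0],[0,0.6,0,0,0,0,0],[0,0.6,0,0,0,0,0],[0,0.6,0,0,0,0,0]]'
python3 - <<'E'
from h import *
for n in ('scene','wrist','top'):
    p=read_camera(n); save(p,n+'20')
    u,v=np.mgrid[0:640,0:480].reshape(2,-1); W=world(p,u,v); W[~np.isfinite(W)]=0
    for l,x,y in(('white',570,79),('dark',567,-81)):
        k=(abs(W[:,2]-120)<6)&(np.hypot(W[:,0]-x,W[:,1]-y)<45)
        if k.sum()>100: print(n,l,k.sum(),cv2.minEnclosingCircle(W[k][:,:2].astype(np.float32)),W[k].mean(0))
    k=(abs(W[:,2]-57)<5)&(np.hypot(W[:,0]-513,W[:,1]-283)<110)
    if k.sum()>100: print(n,'box',k.sum(),cv2.minAreaRect(W[k][:,:2].astype(np.float32)),np.median(W[k],0), np.percentile(W[k][:,2],[2,98]))
go([0,0,0])
E
```

```text
time_s: 23.65
ee_pos: [570.1, 78.6, 249.6]
tool_rot: [-0.0, -0.702, 0.713, 0.0]
wrist_force: [0.4, -0.5, -0.1]
width: 85.3
time_s: 24.15
ee_pos: [571.8, 78.7, 410.8]
tool_rot: [0.005, -0.702, 0.713, -0.005]
wrist_force: [0.6, 0.1, 1.5]
width: 85.4
time_s: 24.73
ee_pos: [420.1, 81.0, 400.7]
tool_rot: [0.001, -0.702, 0.713, -0.001]
wrist_force: [0.9, 0.0, -0.3]
width: 85.0
scene white 577 ((567.0838623046875, 77.27200317382812), 30.997499465942383) [568.47251189  76.78772527 120.17300362]
scene dark 612 ((563.05712890625, -83.90557098388672), 31.324054718017578) [565.43734935 -84.1983109  120.23574391]
scene box 1093 ((493.2487487792969, 279.0536804199219), (61.07613754272461, 155.51417541503906), 89.71929931640625) [514.26618408 278.66277086  56.14913416] [52.39643734 60.82840006]
wrist white 5279 ((566.7874145507812, 79.34025573730469), 29.957843780517578) [560.64034194  79.33189914 119.36250753]
wrist dark 5601 ((564.3497314453125, -82.03268432617188), 30.63970184326172) [558.33016583 -80.01104692 119.20324972]
wrist box 9367 ((492.81719970703125, 282.3253173828125), (61.757843017578125, 153.71063232421875), 88.74662780761719) [515.58924012 281.13224209  55.36611732] [53.01754493 57.03140036]
top white 537 ((570.582275390625, 79.50169372558594), 29.61088752746582) [576.38029384  81.50314114 120.19656675]
top dark 788 ((565.5079956054688, -82.48461151123047), 30.095256805419922) [565.29932014 -82.03713512 119.93076247]
top box 284 ((561.3164672851562, 282.3740539550781), (19.457704544067383, 61.60481262207031), 0.3999120891094208) [561.97638996 282.33812072  56.33536445] [52.39144497 59.12724371]
pos [420.9  80.9 400.1] F [-0.1  0.2 -0.1] w 85.5 t 24.88 x-head -90.91
shift [0.3504 1.6792 1.5992] turn [0 0 0]
```

View pics/scene20.png

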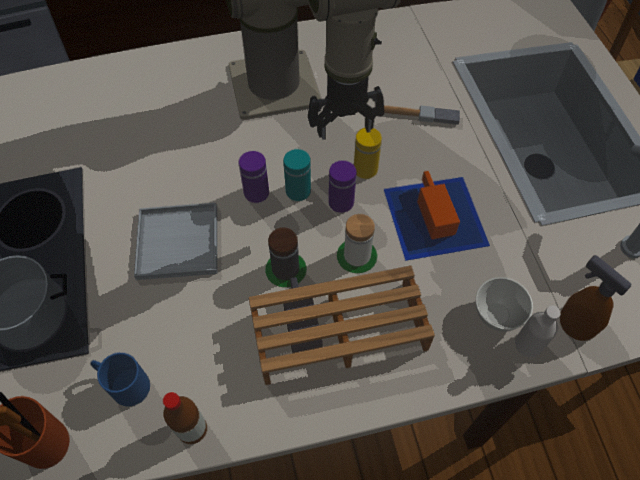

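View pics/wrist20.png

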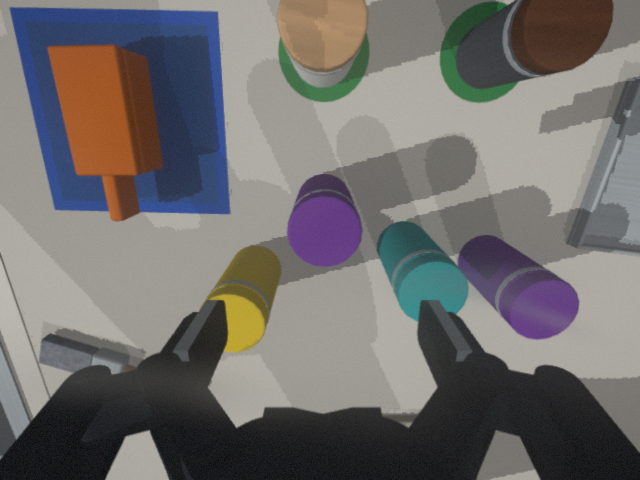

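Both canisters stand on their pads, at (357,240) and (285,253) in the scene view. The box lies flat on the mat at (438,208), the look-alikes and grey box haven't moved, and the arm is clear. I hand in.

```bash
python3 -c "
from h import *
print(close_job(), state()['time_s'])"
```

```text
the job is handed in; nothing more can be done
the job is handed in; nothing more can be done
```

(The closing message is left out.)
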